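# Start the toast, then point out the honey

### The job

Start the toast: with your fingertips push the toaster's lever all the way down, so that the two slices sink in, without shoving the toaster about. Then show me which jar is the honey, the stout glass jar with the wide dark lid: hold your fingertips over the middle of its lid, a finger's breadth or two above it and never touching the jar, stay there at least two seconds, and finish still pointing at it. Leave everything else on the worktop standing where it is.

Things in the scene. Friction and masses are not known exactly. Their poses are not given: they have to be found in the camera images.
- toaster_lever (a joint): the toaster's lever, slides straight down: 0 all the way up, 0.065 m all the way down (its stop). Starts within 10 mm of the top. Resists with about 4 N, has no return spring and stays where it is left; the two slices of bread ride down with it
- lever_top (a point): centre of the upper face of the toaster's lever, a black tab 40 mm wide, 13 mm thick, standing out 24 mm from the toaster's end face; the point is 11 mm out from the face and moves with the lever (156 mm above the worktop when up, 91 mm when down). Frame as toaster: outward is its -y, z up
- toaster: loose dark two-slice toaster, 1.3 to 1.9 kg, 190 mm high, bread about 40 mm higher at the start. Origin on the worktop beside it: in its own axes the body spans x -203 to -29, y -124 to 148 mm, z up. The lever is in the end face at y -124, which roughly faces the robot; that face rises above the lowered lever, so lean the tool (about 30 deg) away from it to keep the hand clear
- honey_jar: the honey: stout round glass jar with a wide dark screw lid, 61 mm across, 98 mm high, about 0.32 kg, loose. Origin at the centre of its underside, z up. Its place among its neighbours changes. A wall cupboard hangs over the back of the worktop (door front about world x 0.6, y -0.2 to 0.4, underside z 0.45): keep the wrist in front of it
- honey_lid (a point): centre of the top of the honey jar's lid, 98 mm above the worktop; z up
- tuna_tin: bystander: squat food tin, 58 mm across, 72 mm high. Origin at the centre of its underside
- spice_jar: bystander: slender glass spice jar, 46 mm across, 106 mm high. Origin at the centre of its underside
- salt_shaker: bystander: glass salt shaker with a domed metal top, 44 mm across, 90 mm high. Origin at the centre of its underside
- mug: bystander: white mug, 83 mm across, 110 mm with its handle, 86 mm high. Origin at the centre of its underside

How it is judged:
By the outcome, as a careful person would: the job done as asked, in the order asked, and still so for the second after the job is handed in, with the robot touching nothing.
It also fails if it takes over 45 s, if anything falls off the work surface, if the arm or the gripper's body presses on something with over 40 N, if the wrist force passes 120 N, or if a joint passes its speed limit or range.

### The arm

A 6-joint arm with a two-finger parallel gripper is mounted at the origin on a cart in front of the work surface, level with it; the furniture and walls round the work are solid. World frame = base frame: x ahead of the robot, y to its left, z up, the work surface at z = 0. Lengths are in m, angles in rad, forces in N, time in s.
With the tool pointing down it reaches from about 0.375 to 0.9 m from the base axis. Payload 3.1 kg.
Tool frame: the origin (TCP) lies between the finger pads, 19 mm behind the fingertips; this is the grasp point; z points along the fingers, y is the line along which they close (so a half turn about z gives the same grasp; the last joint's range is limited). The gripper opens to 85 mm and grips with 20 to 120 N. Pads are 22 mm wide; open, the fingers measure 114 mm over their backs; the gripper's body (76 mm by 85 mm) begins 54 mm behind the grasp point. The pads swing forward as they close: fully open they stand 13 mm farther back than shut.
Start: joints at [-1.343, 0.527, 1.433, -0, 1.181, -0.178], TCP at [0.247, -0.574, 0.25] pointing down, gripper open.
Joint ranges: [-3.08, 3.08], [-0.75, 2.2], [0.22, 2.44], [-1.43, 4.57], [0, 2.65], [-2.85, 2.85]. Speed limits (rad/s): [2.79, 2.79, 3.14, 3.14, 3.14, 3.14].

### API

Orientations are given as a unit quaternion [x, y, z, w].
In Python, from station import sense, vision, order gives the robot as it stands.
- The arm moves only by the shell command python3 -m crank 'ROWS' [OPENING] [FORCE]. ROWS is JSON, a list of rows, each an object with "dp": the shift along the world's x, y, z in units of 30 mm (1.0 is 30 mm), a list of three; "angular": the turn, a rotation vector about the world's x, y, z in degrees, a list of three. In form: [{"dp": [dx, dy, dz], "angular": [ax, ay, az]}, ...]. A call has 1 to 20 rows; each row shifts and turns the commanded pose from where the row before left it; what a row does not reach is not made up. A row lasts 1/10 s, in which the tool goes at most 50 mm and 8.59 degrees, less where a joint would pass 70% of its speed; a pose out of reach is approached as far as the arm can. A call is refused whole if a number of a shift passes 1 or a number of a turn 8.59, either way. A call with a gripper value outside its range is refused whole. OPENING is the closure, from 0 (fully open) to 1 (shut), set as the call begins (- or left out, the last holds). The fingers move at their own pace and stop on an object; FORCE is the grip in N (left out, the last holds). Time passes only in rows, so rows that do not move let the fingers close. It gives the time, the measured TCP pose, the force, the opening and the grip force at its end, in the units of the state.
- sense(): the state, without advancing time (a new reading comes with each control period).
- vision.snapshot(name): name is "side" or "top" or "wrist"; returns a dict with "image" (384x512x3 uint8, blue, green, red), "range_z" (384x512 float32, m along the optical axis (not along the pixel's ray), 0 where there is no reading), "mtx" (3x3 intrinsics, pixels), "pose" (4x4, takes a point from camera to world coordinates); the wrist camera has in their place "mount" (4x4, takes a point from camera to tool coordinates, whose origin is the TCP and whose axes are the flange's). Camera axes: x right, y down, z forward; pixel columns grow to the right and rows downward; lengths in m; the calibration is good to about 2 mm. The wrist camera is an equidistant fisheye: a pixel r from the principal point sees the ray r / f radians off the axis. A picture is of the moment at which its call begins: read the wrist's pose just before it.
- order.sign_off(): hands the job in; it is judged then, once.
The state is a dict: "t": time; "q": joint angles; "qd": joint speeds; "tau": joint torques, N m; "tcp_pos": TCP position; "tool_rot": TCP orientation; "force": force on the tool from outside, world axes, zero at the start; "ft_torque": the same for the moment, N m; "finger_gap": opening from 0.0 (shut) to 1.0 (fully open); "gripper_force": force on a finger pad.
Only numpy, scipy, OpenCV 4.12 (cv2) and the standard library are available. Lean on these libraries where they do the work, as an engineer would, in place of code of your own. Each camera call takes 0.05 s, during which the arm holds its last target. There are 200 camera calls.

## Working session

There is one attempt and no reset: what is moved stays moved. The work goes in short steps, Python scripts to look and compute and a shell command to move; the robot and the scene stay as the last step left them, time stands still between calls to the robot, and variables do not carry over. Pictures are saved under pics/ and viewed, at most 10 in all, crops included, and the job is handed in when it is done.

```bash
mkdir -p pics
cat > h.py <<'E'
from station import sense, vision, order
import numpy as np, cv2
def snap(n):
    s=sense(); d=vision.snapshot(n); np.savez('/tmp/%s.npz'%n,**d); return s,d
def pts(d):
    z=d['range_z']; K=d['mtx']; v,u=np.indices(z.shape)
    p=np.stack([(u-K[0,2])/K[0,0]*z,(v-K[1,2])/K[1,1]*z,z],-1)
    T=d['pose']; return p@T[:3,:3].T+T[:3,3]
E
python3 - <<'E'
from h import *
for n in('top','side'):
    s,d=snap(n); cv2.imwrite('pics/%s0.png'%n,d['image']); print(d['pose'].round(3).tolist(),d['mtx'].round(1).tolist(),(d['range_z']>0).mean())
print(sense())
E
```

```text
[[-0.021, -0.994, 0.103, 0.437], [-1.0, 0.019, -0.018, 0.018], [0.016, -0.103, -0.995, 1.097], [0.0, 0.0, 0.0, 1.0]] [[467.2, 0.0, 260.7], [0.0, 467.2, 191.7], [0.0, 0.0, 1.0]] 0.9959462483723959
[[-0.614, -0.684, 0.394, 0.108], [-0.789, 0.535, -0.301, 0.341], [-0.005, -0.496, -0.868, 1.057], [0.0, 0.0, 0.0, 1.0]] [[473.9, 0.0, 261.6], [0.0, 473.9, 193.4], [0.0, 0.0, 1.0]] 0.9958902994791666
{'t': 0.1, 'q': array([-1.34250804e+00,  5.28382139e-01,  1.43379957e+00, -6.38292752e-06,
        1.18143839e+00, -1.78495818e-01]), 'qd': array([ 0.00055721, -0.00150285, -0.00194532,  0.00044793,  0.00175322,
       -0.00148366]), 'tau': array([ 1.70623584e-04, -4.43303847e+01, -1.78586447e+01, -1.53196115e-04,
        3.88487591e-03, -2.52887268e-06]), 'tcp_pos': array([ 0.24716902, -0.57336217,  0.24911789]), 'tool_rot': array([ 9.79386295e-01,  2.01993705e-01, -2.81856646e-05, -1.01333285e-03]), 'force': array([-0.18483196, -0.26079203, -0.21013179]), 'ft_torque': array([ 0.03148554, -0.00725262, -0.02481793]), 'gripper_force': 0.0, 'finger_gap': 0.9992583409793565}
```

View pics/top0.png

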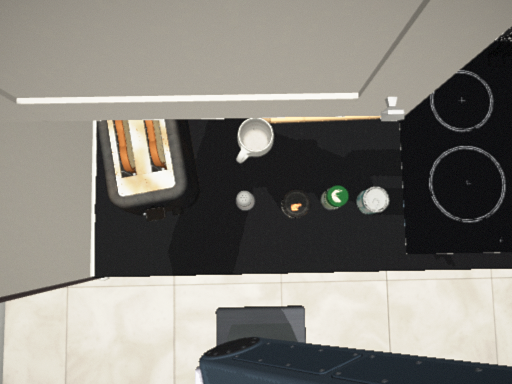

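View pics/side0.png

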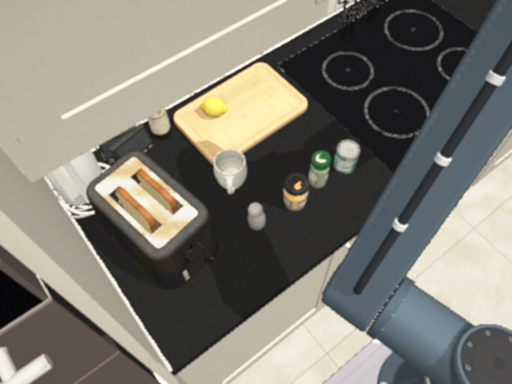

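The top view shows the toaster at left with its lever near (158,213), the honey jar (dark lid) at (295,205), salt at (245,200), spice jar at (337,196), tin at (374,200) and mug at (255,138). The side view agrees: lever near (195,258), honey jar (296,190).

Run:
```python
from h import *
for n in('top','side'):
    d=dict(np.load('/tmp/%s.npz'%n)); P=pts(d)
    X,Y,Z=P[...,0],P[...,1],P[...,2]
    print(n)
    for (nm,lo,hi,box) in [('honeylid',.09,.106,(.3,.6,-.14,.0)),('salt',.075,.1,(.3,.6,.0,.1)),('spice',.098,.115,(.3,.6,-.22,-.1)),('tin',.065,.08,(.3,.6,-.28,-.17)),('lever',.125,.165,(.3,.52,.13,.4)),('toastertop',.17,.20,(.3,.75,.1,.45))]:
        m=(Z>lo)&(Z<hi)&(X>box[0])&(X<box[1])&(Y>box[2])&(Y<box[3])
        if m.sum()<3: print(nm,m.sum());continue
        q=P[m]; print(nm,m.sum(),q.mean(0).round(3),q.min(0).round(3),q.max(0).round(3),cv2.minAreaRect((q[:,:2]*1000).astype(np.float32)))
    # left-side wall / things y>.3 
    m=(X<.5)&(Y>.3)&(Z>.02)&(X>.1); print('wall',P[m].min(0).round(3) if m.any() else None, np.percentile(Y[m],[1,5,50]) if m.any() else '')
d=dict(np.load('/tmp/top.npz'));P=pts(d)
for r in range(203,224,2): print(r,[tuple((P[r,c]*1000).round().astype(int)) for c in range(142,178,5)])
d=dict(np.load('/tmp/side.npz'));P=pts(d)
a=cv2.resize(d['image'][215:285,140:230],None,fx=6,fy=6); t=dict(np.load('/tmp/top.npz'))['image'][180:230,130:190]
a=cv2.convertScaleAbs(a,alpha=2.5,beta=20);t=cv2.convertScaleAbs(cv2.resize(t,None,fx=4,fy=4),alpha=2.5,beta=20)
c=np.zeros((420,540+240,3),np.uint8);c[:,:540]=a;c[:200,540:]=t;cv2.imwrite('pics/crop0.png',c)
for r in range(236,284,4): print(r,[tuple((P[r,c]*1000).round().astype(int)) for c in range(175,216,5)])
```

```text
top
honeylid 623 [ 0.515 -0.075  0.098] [ 0.485 -0.104  0.09 ] [ 0.545 -0.046  0.104] ((515.0934448242188, -74.82290649414062), (58.76935958862305, 59.22608947753906), 24.748233795166016)
salt 189 [0.529 0.037 0.085] [0.514 0.021 0.075] [0.545 0.054 0.092] ((529.4852294921875, 37.33934020996094), (32.93429183959961, 31.197757720947266), 89.0162353515625)
spice 360 [ 0.528 -0.162  0.105] [ 0.501 -0.186  0.098] [ 0.549 -0.101  0.11 ] ((526.4139404296875, -142.57577514648438), (43.10758590698242, 87.0855484008789), 4.765439510345459)
tin 500 [ 0.523 -0.254  0.069] [ 0.495 -0.279  0.065] [ 0.549 -0.226  0.077] ((522.3908081054688, -252.5033721923828), (54.03696060180664, 53.60841751098633), 0.6886274218559265)
lever 1063 [0.466 0.321 0.146] [0.362 0.167 0.125] [0.52  0.397 0.165] ((440.8873291015625, 281.8812255859375), (230.54293823242188, 158.0091094970703), 89.98528289794922)
toastertop 6645 [0.578 0.258 0.186] [0.348 0.146 0.17 ] [0.684 0.443 0.2  ] ((514.4813232421875, 285.51507568359375), (265.9397277832031, 367.8268737792969), 81.91923522949219)
wall [0.348 0.393 0.02 ] [0.3932751
[... 9655 characters left out ...]
4(58)), (np.int64(504), np.int64(245), np.int64(28)), (np.int64(509), np.int64(233), np.int64(-3)), (np.int64(502), np.int64(224), np.int64(-4)), (np.int64(495), np.int64(215), np.int64(-2)), (np.int64(488), np.int64(205), np.int64(-3)), (np.int64(480), np.int64(196), np.int64(-3))]
280 [(np.int64(503), np.int64(280), np.int64(64)), (np.int64(501), np.int64(270), np.int64(53)), (np.int64(501), np.int64(260), np.int64(35)), (np.int64(508), np.int64(248), np.int64(-1)), (np.int64(500), np.int64(239), np.int64(0)), (np.int64(494), np.int64(229), np.int64(-2)), (np.int64(486), np.int64(220), np.int64(-1)), (np.int64(479), np.int64(211), np.int64(0)), (np.int64(472), np.int64(202), np.int64(-2))]
```

View pics/crop0.png

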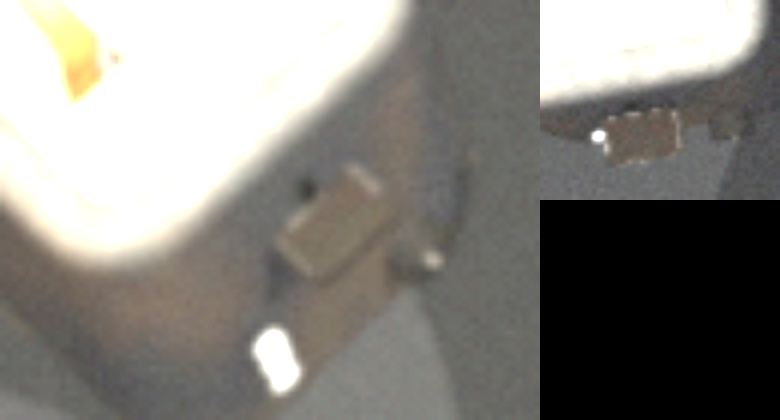

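The crops show the lever tab at about (158,213) top and (190,255) side. It spans x 0.484–0.510 and y 0.198–0.238 at z≈0.146, and the end face is yawed about 9°. The honey lid is at (0.515,-0.075,0.098), which matches its given height and diameter. Moving now with the fingers shut.

```bash
python3 -m crank '[{"dp":[1,1,0],"angular":[0,0,-2]},{"dp":[1,1,0],"angular":[0,0,-2]},{"dp":[1,1,0],"angular":[0,0,-2]},{"dp":[1,1,0],"angular":[0,0,-2]},{"dp":[1,1,0],"angular":[0,0,-2]},{"dp":[0.13,1,0],"angular":[0,0,-2]},{"dp":[0.13,1,0],"angular":[0,0,-2.3]},{"dp":[0.13,1,0],"angular":[0,0,0]},{"dp":[0.13,1,0],"angular":[0,0,0]},{"dp":[0.13,1,0],"angular":[0,0,0]},{"dp":[0.13,1,0],"angular":[0,0,0]},{"dp":[0.13,1,0],"angular":[0,0,0]},{"dp":[0.13,1,0],"angular":[0,0,0]},{"dp":[0.13,1,0],"angular":[0,0,0]},{"dp":[0.13,1,0],"angular":[0,0,0]},{"dp":[0,1,0],"angular":[0,0,0]},{"dp":[0,1,0],"angular":[0,0,0]},{"dp":[0,1,0],"angular":[0,0,0]},{"dp":[0,1,0],"angular":[0,0,0]},{"dp":[0,1,0],"angular":[0,0,0]}]' 1 20
python3 -m crank '[{"dp":[0,1,0],"angular":[0.47,-2.96,0]},{"dp":[0,1,0],"angular":[0.47,-2.96,0]},{"dp":[0,1,0],"angular":[0.47,-2.96,0]},{"dp":[0,1,0],"angular":[0.47,-2.96,0]},{"dp":[0,1,0],"angular":[0.47,-2.96,0]},{"dp":[0,1,0],"angular":[0.47,-2.96,0]},{"dp":[0,0.3,0],"angular":[0.47,-2.96,0]},{"dp":[0,0,0],"angular":[0.47,-2.96,0]},{"dp":[0,0,0],"angular":[0.47,-2.96,0]},{"dp":[0,0,0],"angular":[0.47,-2.96,0]},{"dp":[0,0,0],"angular":[0,0,0]},{"dp":[0,0,0],"angular":[0,0,0]}]'
python3 - <<'E'
from h import *
from scipy.spatial.transform import Rotation as R
s,d=snap('top'); s2,d2=snap('side')
print(R.from_quat(s['tool_rot']).as_matrix().round(3),s['tcp_pos'],s['q'].round(2),s['finger_gap'],s['t'],s['force'])
w=vision.snapshot('wrist');print(w['mount'].round(3),w['mtx'])
cv2.imwrite('pics/w1.png',w['image'])
P=pts(d2);m=(P[...,0]>.38)&(P[...,0]<.5)&(P[...,1]>.15)&(P[...,1]<.3)&(P[...,2]>.17)
q=P[m];i=np.argsort(q[:,2])[:15];print(q[i].round(3))
E
```

```text
t: 2.1
tcp_pos: [0.4359, 0.0273, 0.2498]
tool_rot: [0.997, 0.078, -0.0, -0.0]
force: [-0.6, -0.2, 0.7]
finger_gap: -0.0
gripper_force: 0.0
t: 3.3
tcp_pos: [0.4362, 0.215, 0.2499]
tool_rot: [0.963, 0.076, 0.257, -0.02]
force: [-0.0, 0.1, 0.2]
finger_gap: 0.001
gripper_force: 0.0
[[ 0.856  0.157  0.492]
 [ 0.136 -0.988  0.078]
 [ 0.498 -0.    -0.867]] [0.43618687 0.21503713 0.2498806 ] [ 0.26  0.24  2.11 -0.18  0.28  1.83] 0.00109216640976993 3.3 [-0.04962528  0.09590212  0.22582487]
[[-0.001 -0.96  -0.279  0.071]
 [ 1.    -0.001  0.001  0.   ]
 [-0.001 -0.279  0.96  -0.124]
 [ 0.     0.     0.     1.   ]] [[297.31863964   0.         253.30663474]
 [  0.         297.31863964 188.8802999 ]
 [  0.           0.           1.        ]]
[[0.45  0.222 0.241]
 [0.448 0.226 0.242]
 [0.453 0.217 0.243]
 [0.452 0.223 0.243]
 [0.448 0.223 0.243]
 [0.453 0.22  0.243]
 [0.453 0.215 0.246]
 [0.45  0.222 0.247]
 [0.446 0.221 0.248]
 [0.444 0.223 0.25 ]
 [0.443 0.228 0.25 ]
 [0.449 0.22  0.25 ]
 [0.449 0.217 0.252]
 [0.442 0.226 0.252]
 [0.446 0.221 0.254]]
```

View pics/w1.png

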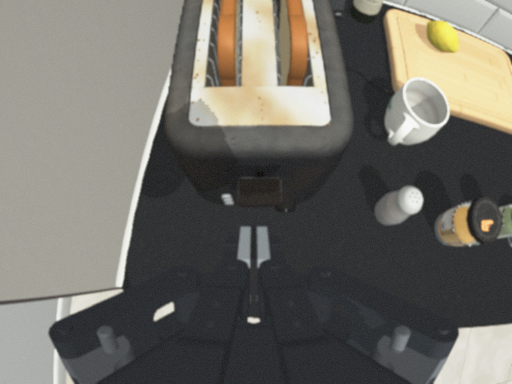

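The wrist view shows the lever at (260,190), straight ahead of the shut fingertips at (254,227). The toaster sits square to the tool, which agrees with my estimate to within about 2 mm.

```bash
python3 -m crank '[{"dp":[0.57,0.02,-0.5],"angular":[0,0,0]},{"dp":[0.57,0.02,-0.5],"angular":[0,0,0]},{"dp":[0.57,0.02,-0.5],"angular":[0,0,0]},{"dp":[0,0,-0.5],"angular":[0,0,0]},{"dp":[0,0,-0.17],"angular":[0,0,0]},{"dp":[0,0,0],"angular":[0,0,0]},{"dp":[0,0,0],"angular":[0,0,0]}]'
python3 -m crank '[{"dp":[0,0,-0.2],"angular":[0,0,0]},{"dp":[0,0,-0.2],"angular":[0,0,0]},{"dp":[0,0,-0.2],"angular":[0,0,0]},{"dp":[0,0,-0.2],"angular":[0,0,0]},{"dp":[0,0,0],"angular":[0,0,0]}]'
python3 - <<'E'
from h import *
w=vision.snapshot('wrist');s,d=snap('side')
a=cv2.resize(w['image'][150:280,180:330],None,fx=2.7,fy=2.7);b=cv2.resize(d['image'][200:290,120:230],None,fx=3.5,fy=3.5)
c=np.zeros((351,800,3),np.uint8);c[:a.shape[0],:a.shape[1]]=a;c[:b.shape[0],410:410+b.shape[1]]=b
cv2.imwrite('pics/c2.png',cv2.convertScaleAbs(c,alpha=1.8,beta=15))
E
```

```text
t: 4.15
tcp_pos: [0.4882, 0.2168, 0.1851]
tool_rot: [0.963, 0.076, 0.258, -0.02]
force: [0.5, -0.2, 0.7]
finger_gap: 0.003
gripper_force: 0.0
t: 4.65
tcp_pos: [0.4883, 0.217, 0.1615]
tool_rot: [0.963, 0.077, 0.259, -0.02]
force: [0.4, 0.2, -0.3]
finger_gap: 0.0
gripper_force: 0.0
```

View pics/c2.png

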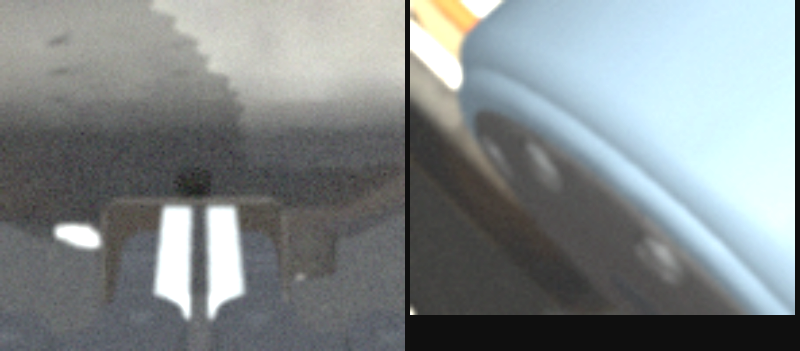

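The tips sit centred over the tab (crop columns 155–245 within 105–285). Nothing has been touched yet, so I'll keep going down.

```bash
for i in 1; do python3 -m crank '[{"dp":[0,0,-0.2],"angular":[0,0,0]},{"dp":[0,0,-0.2],"angular":[0,0,0]},{"dp":[0,0,-0.2],"angular":[0,0,0]}]'; python3 -m crank '[{"dp":[0,0,-0.2],"angular":[0,0,0]},{"dp":[0,0,-0.2],"angular":[0,0,0]},{"dp":[0,0,-0.2],"angular":[0,0,0]}]'; done
```

```text
t: 5.05
tcp_pos: [0.4891, 0.2171, 0.1497]
tool_rot: [0.963, 0.081, 0.256, -0.019]
force: [-2.1, -0.8, 3.0]
finger_gap: -0.001
gripper_force: 1.8
t: 5.35
tcp_pos: [0.4938, 0.218, 0.1387]
tool_rot: [0.965, 0.081, 0.249, -0.019]
force: [-3.0, -0.7, 3.5]
finger_gap: -0.001
gripper_force: 1.8
```

Run:
```python
from h import *
from scipy.spatial.transform import Rotation as R
s=sense();print(s['q'].round(3),s['tcp_pos'],R.from_quat(s['tool_rot']).as_matrix().round(3),s['force'],s['ft_torque'])
w=vision.snapshot('wrist')
a=cv2.resize(w['image'][120:290,160:350],None,fx=3.2,fy=3.2);cv2.imwrite('pics/c3.png',cv2.convertScaleAbs(a,alpha=1.8,beta=15))
```

```text
[ 0.226  0.539  2.087 -1.232  0.034  2.852] [0.49380375 0.21803698 0.13869395] [[ 0.863  0.165  0.478]
 [ 0.146 -0.986  0.077]
 [ 0.484  0.004 -0.875]] [-3.02858351 -0.69435267  3.52054329] [-0.07117302  0.4407078  -0.05394329]
```

View pics/c3.png

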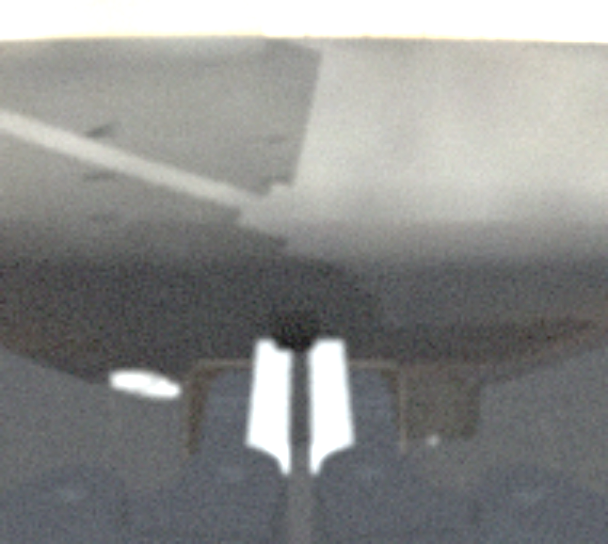

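The crop shows the tips at (300,340), close to the end face. The joint readings explain the drift: the wrist was near-singular (q5≈0, q6 at its limit), which pushed the tool forward. I'll back off and lean less, about 22°.

```bash
python3 -m crank '[{"dp":[-0.4,0,0.4],"angular":[0,1,0]},{"dp":[-0.4,0,0.5],"angular":[0,1,0]},{"dp":[0,0,0.7],"angular":[0,1,0]},{"dp":[0,0,0.7],"angular":[0,1,0]},{"dp":[0,0,0],"angular":[0,1,0]},{"dp":[0,0,0],"angular":[0,1,0]},{"dp":[0,0,0],"angular":[0,0,0]},{"dp":[0,0,0],"angular":[0,0,0]}]'
python3 - <<'E'
from h import *
from scipy.spatial.transform import Rotation as R
s,d=snap('side');s,d0=snap('top');print(s['q'].round(3),s['tcp_pos'],R.from_quat(s['tool_rot']).as_matrix().round(3),s['force'])
for d in (d,d0):
    P=pts(d);X,Y,Z=P[...,0],P[...,1],P[...,2]
    m=(X>.478)&(X<.502)&(Y>.195)&(Y<.243)&(Z>.085)&(Z<.152);q=P[m];print(m.sum(),np.median(q,0) if len(q) else '',q.min(0),q.max(0))
    m=(abs(Z-.13)<.02)&(X>.49)&(X<.53)&(Y>.24)&(Y<.27);print(m.sum(),P[m].mean(0))
E
```

```text
t: 6.2
tcp_pos: [0.4898, 0.2113, 0.1721]
tool_rot: [0.972, 0.077, 0.223, -0.009]
force: [-0.3, -0.1, -0.7]
finger_gap: -0.001
gripper_force: 0.0
[ 0.221  0.452  2.038 -0.218  0.208  1.838] [0.48950101 0.21124225 0.17197589] [[ 0.889  0.153  0.432]
 [ 0.145 -0.988  0.051]
 [ 0.435  0.017 -0.9  ]] [-0.62951335  0.09795481  0.02144454]Traceback (most recent call last):
  File "<stdin>", line 6, in <module>
    return umr_minimum(a, axis, None, out, keepdims, initial, where)
ValueError: zero-size array to reduction operation minimum which has no identity
```

```bash
python3 -m crank '[{"dp":[-0.02,0.1,0],"angular":[0.8,2.1,0]},{"dp":[-0.02,0.1,0],"angular":[0.9,2.1,0]},{"dp":[0,0,-0.2],"angular":[0,0,0]},{"dp":[0,0,-0.2],"angular":[0,0,0]},{"dp":[0,0,-0.2],"angular":[0,0,0]},{"dp":[0,0,-0.2],"angular":[0,0,0]},{"dp":[0,0,0],"angular":[0,0,0]}]'
python3 - <<'E'
from h import *
from scipy.spatial.transform import Rotation as R
s=sense();print(s['q'].round(3),s['tcp_pos'],R.from_quat(s['tool_rot']).as_matrix().round(3),s['force'])
E
```

```text
t: 7.0
tcp_pos: [0.4873, 0.2171, 0.1468]
tool_rot: [0.979, 0.073, 0.187, -0.026]
force: [-0.4, 0.7, 0.3]
finger_gap: 0.004
gripper_force: 0.0
[0.209 0.502 2.017 0.005 0.243 1.626] [0.48725086 0.21711024 0.14683139] [[ 0.919  0.153  0.362]
 [ 0.134 -0.988  0.078]
 [ 0.37  -0.023 -0.929]] [-0.41914666  0.70850844  0.34405846]
```

Now q4≈0 and q5=0.24, with room to spare. Pressing down.

```bash
python3 -m crank '[{"dp":[0,0,-0.2],"angular":[0,0,0]},{"dp":[0,0,-0.2],"angular":[0,0,0]},{"dp":[0,0,-0.2],"angular":[0,0,0]}]';  python3 -m crank '[{"dp":[0,0,-0.15],"angular":[0,0,0]},{"dp":[0,0,-0.15],"angular":[0,0,0]},{"dp":[0,0,-0.15],"angular":[0,0,0]}]'
python3 - <<'E'
from h import *
s=sense();print(s['q'].round(3),s['tcp_pos'],s['force'])
w=vision.snapshot('wrist')
a=cv2.resize(w['image'][120:290,160:350],None,fx=3,fy=3);cv2.imwrite('pics/c4.png',cv2.convertScaleAbs(a,alpha=1.8,beta=15))
E
```

```text
t: 7.3
tcp_pos: [0.4885, 0.2174, 0.1302]
tool_rot: [0.979, 0.073, 0.189, -0.026]
force: [-1.3, 0.1, 3.4]
finger_gap: -0.005
gripper_force: 1.8
t: 7.6
tcp_pos: [0.4885, 0.2174, 0.1166]
tool_rot: [0.979, 0.073, 0.189, -0.026]
force: [0.5, 0.1, 3.8]
finger_gap: -0.002
gripper_force: 1.8
[0.209 0.569 2.036 0.009 0.153 1.622] [0.48853964 0.21736861 0.11661869] [0.50442004 0.08697732 3.84386761]
```

View pics/c4.png

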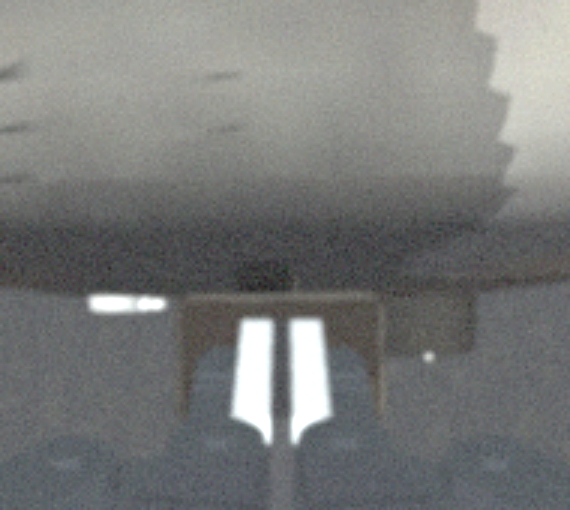

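The tips sit mid-tab, clear of the face, and the lever is moving at about 4 N. I'll continue to the stop.

```bash
python3 -m crank '[{"dp":[0,0,-0.12],"angular":[0,0,0]},{"dp":[0,0,-0.12],"angular":[0,0,0]},{"dp":[0,0,-0.12],"angular":[0,0,0]}]';  python3 -m crank '[{"dp":[0,0,-0.07],"angular":[0,0,0]},{"dp":[0,0,-0.07],"angular":[0,0,0]},{"dp":[0,0,0],"angular":[0,0,0]}]'
```

```text
t: 7.95
tcp_pos: [0.4886, 0.2175, 0.1089]
tool_rot: [0.978, 0.073, 0.191, -0.027]
force: [-21.2, -6.4, 62.3]
finger_gap: 0.003
gripper_force: 30.9
t: 8.25
tcp_pos: [0.4844, 0.2169, 0.1059]
tool_rot: [0.979, 0.074, 0.189, -0.026]
force: [-21.4, -7.0, 55.2]
finger_gap: -0.003
gripper_force: 28.1
```

```bash
python3 -m crank '[{"dp":[0,0,0.3],"angular":[0,0,0]},{"dp":[-0.2,0,0.8],"angular":[0,0,0]},{"dp":[-0.6,0,1],"angular":[0,0,0]},{"dp":[-0.6,-0.6,1],"angular":[0,0,0]},{"dp":[0,-1,1],"angular":[0,0,0]},{"dp":[0,-1,0.6],"angular":[0,0,0]},{"dp":[0,-1,0],"angular":[0,0,0]},{"dp":[0,-0.6,0],"angular":[0,0,0]},{"dp":[0,0,0],"angular":[0,0,0]}]'
python3 - <<'E'
from h import *
from scipy.spatial.transform import Rotation as R
s,d1=snap('side');s,d0=snap('top');print(s['q'].round(3),s['tcp_pos'],R.from_quat(s['tool_rot']).as_matrix().round(3))
for d in (d1,d0):
    P=pts(d);X,Y,Z=P[...,0],P[...,1],P[...,2]
    m=(X>.478)&(X<.500)&(Y>.195)&(Y<.243)&(Z>.07)&(Z<.152);print(m.sum(),np.median(P[m],0),P[m].min(0),P[m].max(0))
    m=(abs(Z-.13)<.02)&(X>.49)&(X<.53)&(Y>.20)&(Y<.27);print(m.sum(),np.polyfit(Y[m],X[m],1),P[m].mean(0))
    m=(Z>.2)&(Z<.25)&(Y>.15)&(X>.54)&(X<.7);print('bread',m.sum())
    m=(Z>.09)&(Z<.106)&(X>.47)&(X<.57)&(Y>-.12)&(Y<-.03);print('honey',P[m].mean(0))
cv2.imwrite('pics/top5.png',np.hstack([d0['image'][100:300,60:460]]))
cv2.imwrite('pics/c5.png',np.hstack([d0['image'][90:290,80:280],d1['image'][140:340,60:260]]))
E
```

```text
t: 9.15
tcp_pos: [0.4461, 0.0895, 0.2426]
tool_rot: [0.979, 0.071, 0.188, -0.026]
force: [0.2, -0.5, -1.1]
finger_gap: 0.0
gripper_force: 0.0
[-0.124  0.209  2.104  0.268  0.481  1.084] [0.44593511 0.09044852 0.2423896 ] [[ 0.919  0.15   0.364]
 [ 0.13  -0.988  0.078]
 [ 0.371 -0.024 -0.928]]
145 [0.490853   0.22008622 0.08875502] [0.48242614 0.19805343 0.07915213] [0.49993795 0.23747024 0.09369582]
291 [-0.15396983  0.54550344] [0.50913405 0.23621115 0.13054431]
bread 132
honey [nan nan nan]
147 [0.49275703 0.21692105 0.08933673] [0.48271875 0.19671416 0.08084973] [0.49999574 0.2373429  0.09515379]
116 [-0.14799951  0.54312634] [0.5084529  0.23428075 0.13104617]
bread 799
honey [ 0.51490265 -0.07497063  0.09762455]<stdin>:9: RuntimeWarning: Mean of empty slice.
  ret = um.true_divide(
```

View pics/c5.png

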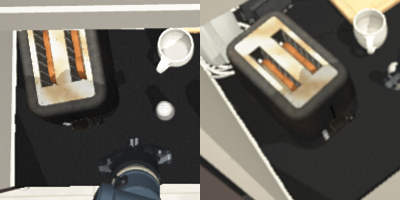

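The lever now reads about 90 mm, so it is fully down. The crop shows the slices sunk into the slots, and the end face hasn't moved. Next, the honey jar.

```bash
python3 -m crank '[{"dp":[0.33,-0.79,0],"angular":[-0.68,3.05,0]},{"dp":[0.33,-0.79,0],"angular":[-0.68,3.05,0]},{"dp":[0.33,-0.79,0],"angular":[-0.68,3.05,0]},{"dp":[0.33,-0.79,0],"angular":[-0.68,3.05,0]},{"dp":[0.33,-0.79,0],"angular":[-0.68,3.05,0]},{"dp":[0.33,-0.79,0],"angular":[-0.68,3.05,0]},{"dp":[0.33,-0.79,0],"angular":[-0.68,3.05,0]},{"dp":[0,0,-0.6],"angular":[0,0,0]},{"dp":[0,0,-0.6],"angular":[0,0,0]},{"dp":[0,0,-0.6],"angular":[0,0,0]},{"dp":[0,0,-0.5],"angular":[0,0,0]},{"dp":[0,0,0],"angular":[0,0,0]},{"dp":[0,0,0],"angular":[0,0,0]}]'
python3 - <<'E'
from h import *
from scipy.spatial.transform import Rotation as R
s=sense();M=R.from_quat(s['tool_rot']).as_matrix();print(s['q'].round(3),M.round(3),'tip',s['tcp_pos']+.019*M[:,2])
_,d=snap('side');w=vision.snapshot('wrist')
cv2.imwrite('pics/c6.png',np.hstack([w['image'],d['image']])[:, ::1] if 0 else cv2.resize(np.hstack([w['image'],d['image']]),(800,300)))
E
```

```text
t: 10.55
tcp_pos: [0.5156, -0.0736, 0.1733]
tool_rot: [0.997, 0.075, -0.0, 0.001]
force: [0.5, -1.1, 0.3]
finger_gap: 0.001
gripper_force: 0.0
[-0.356  0.5    1.768 -0.002  0.873  1.066] [[ 0.989  0.15   0.   ]
 [ 0.15  -0.989 -0.002]
 [-0.     0.002 -1.   ]] tip [ 0.5155535  -0.07360638  0.15433183]
```

View pics/c6.png

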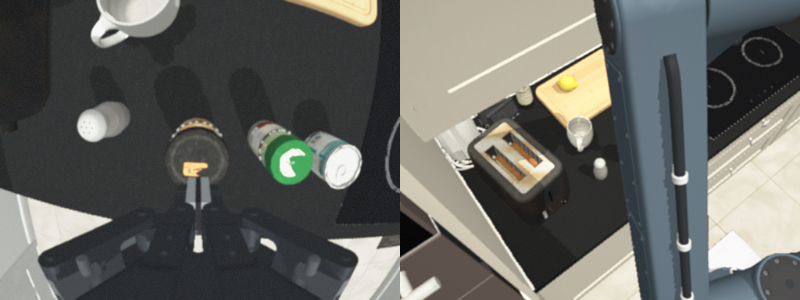

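The wrist view has the tips pointing at the dark honey lid at (195,160). The salt shaker and the two right-hand jars are well clear. I'll go down to about 22 mm above the lid and hold.

```bash
Z='x'; python3 -m crank '[{"dp":[0,-0.04,-0.4],"angular":[0,0,0]},{"dp":[0,0,-0.4],"angular":[0,0,0]},{"dp":[0,0,-0.3],"angular":[0,0,0]},{"dp":[0,0,0],"angular":[0,0,0]},{"dp":[0,0,0],"angular":[0,0,0]},{"dp":[0,0,0],"angular":[0,0,0]},{"dp":[0,0,0],"angular":[0,0,0]},{"dp":[0,0,0],"angular":[0,0,0]},{"dp":[0,0,0],"angular":[0,0,0]},{"dp":[0,0,0],"angular":[0,0,0]},{"dp":[0,0,0],"angular":[0,0,0]},{"dp":[0,0,0],"angular":[0,0,0]},{"dp":[0,0,0],"angular":[0,0,0]},{"dp":[0,0,0],"angular":[0,0,0]},{"dp":[0,0,0],"angular":[0,0,0]}]'
python3 -m crank '[{"dp":[0,0,0],"angular":[0,0,0]},{"dp":[0,0,0],"angular":[0,0,0]},{"dp":[0,0,0],"angular":[0,0,0]},{"dp":[0,0,0],"angular":[0,0,0]},{"dp":[0,0,0],"angular":[0,0,0]},{"dp":[0,0,0],"angular":[0,0,0]},{"dp":[0,0,0],"angular":[0,0,0]},{"dp":[0,0,0],"angular":[0,0,0]},{"dp":[0,0,0],"angular":[0,0,0]},{"dp":[0,0,0],"angular":[0,0,0]},{"dp":[0,0,0],"angular":[0,0,0]},{"dp":[0,0,0],"angular":[0,0,0]},{"dp":[0,0,0],"angular":[0,0,0]},{"dp":[0,0,0],"angular":[0,0,0]},{"dp":[0,0,0],"angular":[0,0,0]},{"dp":[0,0,0],"angular":[0,0,0]},{"dp":[0,0,0],"angular":[0,0,0]},{"dp":[0,0,0],"angular":[0,0,0]}]'
python3 -c "
from station import order
print(order.sign_off())"
```

```text
t: 12.15
tcp_pos: [0.5156, -0.0758, 0.1407]
tool_rot: [0.997, 0.075, 0.001, 0.001]
force: [0.2, 0.2, -0.5]
finger_gap: 0.004
gripper_force: 0.0
t: 13.95
tcp_pos: [0.5156, -0.0758, 0.1408]
tool_rot: [0.997, 0.075, 0.001, 0.001]
force: [-0.3, 0.3, 0.8]
finger_gap: -0.001
gripper_force: 0.0
the job is handed in; nothing more can be done
None
```

The toaster lever is all the way down with the slices sunk in and the toaster not visibly shifted, and the job was handed in at about 14 s with the fingertips still about 24 mm above the middle of the honey lid, held for about 3 s without touching. Two rough spots on the lever: my first push was abandoned when joint 6 reached its range limit (2.852 read against 2.85), and the final press reached about 62 N at the wrist against the stop.

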